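Find the pitch-comb leaf that meshes with the drive screw

ROBOT

A 6-joint arm with a two-finger parallel gripper is mounted at the origin on the work surface. World frame = base frame: x ahead of the robot, y to its left, z up, the work surface at z = 0. Lengths are in mm, angles in rad, forces in N, time in s.
With the tool pointing down it reaches from about 300 to 775 mm from the base axis. Payload 14.6 kg.
Tool frame: the origin (TCP) lies on the centre line of the jaws, within the pads' length; the fingertips stand 19 mm ahead of it and the grasp point (between the pads) is the TCP (bot.tip_reach is the distance from the TCP to the fingertips, in mm); y points along the fingers, x is the direction in which the jaws open and shut, and the axes are right-handed (so a half turn about y gives the same grasp; the last joint's range is limited). The gripper opens to 85 mm and grips with 20 to 120 N. Pads are 22 mm wide; open, the fingers measure 114 mm over their backs; the gripper's body (76 mm by 85 mm) begins 54 mm behind the grasp point. The pads swing forward as they close: fully open they stand 13 mm farther back than shut.
Start: joints at [-1.336, 0.3, 1.521, -0, 1.321, -0.067], TCP at [163.475, -525.134, 250.281] pointing down, gripper open.
Joint ranges: [-3.03, 3.03], [-0.79, 2.21], [0.23, 2.52], [-1.04, 4.18], [0, 3.07], [-2.55, 2.55]. Speed limits (rad/s): [2.22, 2.22, 2.57, 3.14, 3.14, 3.14].

INTERFACE

Orientations are given as a unit quaternion [w, x, y, z].
In Python, from rig import bot gives the robot as it stands. Calls block until the motion is done:
- bot.move_to(position, orientation): joint-space move of the TCP to a pose.
- bot.servo_line(position, attitude=None, speed=150, until_force=None): straight line of the TCP; attitude=None keeps the orientation; speed is the mean speed in mm/s. With until_force (N) it stops when the force on the tool has changed by that much, and returns True; else False.
- bot.move_joints(angles): joint-space move.
- bot.move_gripper(opening, grip_force=None): finger opening in mm; grip_force is the grip in N (None keeps the last); returns when the fingers have stopped.
- bot.dwell(seconds).
- bot.ik(position, orientation): joint angles nearest the present ones, or None.
- bot.read_state(): the state.
- bot.read_camera(name): name is "side" or "top"; returns a dict with "image" (400x640x3 uint8, blue, green, red), "depth" (400x640 float32, mm along the optical axis (not along the pixel's ray), 0 where there is no reading), "fovy" (degrees; the focal length in pixels is half the picture's height over the tangent of half this angle, whatever the lens; pixels are square), "cx", "cy" (the principal point, pixels), "eye" and "attitude" of the camera in the world. Camera axes: x right, y down, z forward; pixel columns grow to the right and rows downward; lengths in mm; the calibration is good to about 2 mm. A picture is of the moment at which its call begins.
A pose or a line that the arm cannot do raises bot.MotionError and nothing moves.
- bot.finish_job(): hands the job in, once; it reports no verdict.
The state is a dict: "clock": time; "joint_positions": joint angles; "qvel": joint speeds; "effort": joint torques, N m; "ee_pos": TCP position; "tool_rot": TCP orientation; "ft_force": force on the tool from outside, world axes, zero at the start; "moment": the same for the moment, N m; "grip_width": finger opening in mm.
Only numpy, scipy, OpenCV 4.12 (cv2) and the standard library are available. Lean on these libraries where they do the work, as an engineer would, in place of code of your own. Each camera call takes 0.05 s, during which the arm holds its last target. There are 200 camera calls.

TASK

Find out which of the three pitch-comb leaves fits the thread of the drive screw that lies under the guide forks: lower a leaf teeth down between the forks, feel gently along the screw for the grooves, and see whether it sinks fully home. Leave the leaf that seats fully standing meshed on that screw between the forks, with the other two standing upright in the rack. Never press a leaf hard on the screw or the forks, and do not disturb the other things on the bench.

Things in the scene. Friction and masses are not known exactly. Their poses are not given: they have to be found in the camera images.
- thread_top (a point): Fixed point on the crest line of the screw to gauge, midway between the forks; x across the screw, y along it, z up. Screw rigidly fixed, steel, 40 mm across crests, pitch 10, 12 or 14 mm: unknown, as is where its grooves lie along y. A leaf on the crests (wrong pitch or off the grooves) has its origin at z = 0 here; the right one drops until its plate meets the crests, z = -5 mm (play under 1 mm).
- groove (a point): Same point as thread_top, for the thread form: grooves 5.5 mm deep, 30 degree flanks, 8.4 mm wide at the crests, over at least 50 mm to either side along y. Each leaf tooth is 1.8 mm wide at its tip, so a tip within about 3 mm of a groove's middle enters it and the flanks then push the leaf along y towards full depth.
- fork (a point): Middle of the guide forks, 14 mm above thread_top, same axes. At y = -24 and +24 mm a pair of fixed upright 6 mm pins with rounded tops leaves a 9 mm gap about x = 0 for the 6 mm plate, open along y, from 4 to 25 mm above the crests; they keep a released leaf upright. The pins stand on bent rods that reach out to x = +-35 mm, not above the pins.
- fixture: dark steel gauging fixture fixed to the bench, base 220 x 205 x 12 mm, origin on the bench 62 mm under thread_top, same axes. Two spare screws of the other pitches lie in cradles parallel to the gauged one at x = +80 and +135 mm, without forks, crests also 62 mm high; they are not to be gauged. (screw_a, b, c: the three screws, unmeasured.)
- rack: white leaf rack fixed to the bench, base 150 x 90 x 8 mm, origin at the centre of its underside. Three places at x = -45, 0, +45 mm, each for a leaf along the rack's y: pairs of fixed upright 6 mm pins with rounded tops at y = -24 and +24 mm leave an 8 mm gap; pins reach 36 mm above the bench. A racked leaf stands with its tooth tips 8 mm above the bench.
- leaf_a: comb leaf of 10 mm pitch, standing in any rack place, about 120 g. Upright steel plate 6 mm thick (x), 70 mm long (y); lower edge has 4 teeth, 5 mm high, symmetric about the middle, 30 degree flanks. Black grip block on top, 12 mm thick (x), 34 mm long (y), 32 to 58 mm above the tooth tips. Origin: middle, at tooth-tip level; z up. Either way round meshes alike.
- leaf_b: comb leaf of 12 mm pitch, standing in any rack place, about 120 g. Upright steel plate 6 mm thick (x), 70 mm long (y); lower edge has 4 teeth, 5 mm high, symmetric about the middle, 30 degree flanks. Black grip block on top, 12 mm thick (x), 34 mm long (y), 32 to 58 mm above the tooth tips. Origin: middle, at tooth-tip level; z up. Either way round meshes alike.
- leaf_c: comb leaf of 14 mm pitch, standing in any rack place, about 120 g. Upright steel plate 6 mm thick (x), 70 mm long (y); lower edge has 4 teeth, 5 mm high, symmetric about the middle, 30 degree flanks. Black grip block on top, 12 mm thick (x), 34 mm long (y), 32 to 58 mm above the tooth tips. Origin: middle, at tooth-tip level; z up. Either way round meshes alike.
- drive_nut: plain brass drive nut, a ring 64 mm across, 43 mm bore, 32 mm high, lying flat; origin at the centre of its underside; a bystander
- sample_box: open clear plastic box 60 x 60 x 30 mm; origin at the centre of its underside; a bystander
- driver: screwdriver 170 mm long lying on the table; origin on its underside near the middle; a bystander
- eyepiece: black microscope eyepiece standing on end, 44 mm across, 60 mm high; origin at the centre of its underside; a bystander
- jar: closed white plastic jar 50 mm across, 50 mm high; origin at the centre of its underside; a bystander
Not all that is in view belongs to the job. What is shaped like the leaf_c but orange or purple is not meant.

How it is judged (in metres and radians):
At the end, for the whole second after the job is handed in: One leaf meshed on the gauged screw between the forks: at least 3.6 mm below thread_top, within 6 mm across and 25 mm along, aligned within 0.15 rad, upright within 0.2 rad. The other two upright (0.2 rad) with tips on the rack's base. All at rest (((z of leaf_a in the frame of thread_top between -0.008 and -0.0036 m and x of leaf_a in the frame of thread_top between -0.006 and 0.006 m and y of leaf_a in the frame of thread_top between -0.025 and 0.025 m and angle between the y axis of leaf_a and the y axis of thread_top, either way round below 0.15 rad and angle between leaf_a's own z axis and vertical below 0.2 rad) or (z of leaf_b in the frame of thread_top between -0.008 and -0.0036 m and x of leaf_b in the frame of thread_top between -0.006 and 0.006 m and y of leaf_b in the frame of thread_top between -0.025 and 0.025 m and angle between the y axis of leaf_b and the y axis of thread_top, either way round below 0.15 rad and angle between leaf_b's own z axis and vertical below 0.2 rad) or (z of leaf_c in the frame of thread_top between -0.008 and -0.0036 m and x of leaf_c in the frame of thread_top between -0.006 and 0.006 m and y of leaf_c in the frame of thread_top between -0.025 and 0.025 m and angle between the y axis of leaf_c and the y axis of thread_top, either way round below 0.15 rad and angle between leaf_c's own z axis and vertical below 0.2 rad)) and ((z of leaf_a in the frame of thread_top between -0.008 and -0.0036 m and x of leaf_a in the frame of thread_top between -0.006 and 0.006 m and y of leaf_a in the frame of thread_top between -0.025 and 0.025 m and angle between the y axis of leaf_a and the y axis of thread_top, either way round below 0.15 rad and angle between leaf_a's own z axis and vertical below 0.2 rad) or (z of leaf_a in the frame of rack between 0.005 and 0.0115 m and x of leaf_a in the frame of rack between -0.06 and 0.06 m and y of leaf_a in the frame of rack between -0.025 and 0.025 m and angle between leaf_a's own z axis and vertical below 0.2 rad)) and ((z of leaf_b in the frame of thread_top between -0.008 and -0.0036 m and x of leaf_b in the frame of thread_top between -0.006 and 0.006 m and y of leaf_b in the frame of thread_top between -0.025 and 0.025 m and angle between the y axis of leaf_b and the y axis of thread_top, either way round below 0.15 rad and angle between leaf_b's own z axis and vertical below 0.2 rad) or (z of leaf_b in the frame of rack between 0.005 and 0.0115 m and x of leaf_b in the frame of rack between -0.06 and 0.06 m and y of leaf_b in the frame of rack between -0.025 and 0.025 m and angle between leaf_b's own z axis and vertical below 0.2 rad)) and ((z of leaf_c in the frame of thread_top between -0.008 and -0.0036 m and x of leaf_c in the frame of thread_top between -0.006 and 0.006 m and y of leaf_c in the frame of thread_top between -0.025 and 0.025 m and angle between the y axis of leaf_c and the y axis of thread_top, either way round below 0.15 rad and angle between leaf_c's own z axis and vertical below 0.2 rad) or (z of leaf_c in the frame of rack between 0.005 and 0.0115 m and x of leaf_c in the frame of rack between -0.06 and 0.06 m and y of leaf_c in the frame of rack between -0.025 and 0.025 m and angle between leaf_c's own z axis and vertical below 0.2 rad)) and linear speed of each of leaf_a, leaf_b, leaf_c below 0.02 m/s); the robot touches nothing.
It fails at once if a leaf is pressed on the screw with more than 40 N (contact force between any of leaf_a, leaf_b, leaf_c and screw_a above 40 N or contact force between any of leaf_a, leaf_b, leaf_c and screw_b above 40 N or contact force between any of leaf_a, leaf_b, leaf_c and screw_c above 40 N).
It fails at once if a leaf is pressed on the fixture's forks with more than 40 N (contact force between any of leaf_a, leaf_b, leaf_c and fixture above 40 N).
It fails at once if another thing on the bench is moved more than 20 mm (distance of any of drive_nut, sample_box, driver, eyepiece, jar from where it was at the start of the episode above 0.02 m).
It also fails if it takes over 72 s, if anything falls off the work surface, if the arm or the gripper's body presses on something with over 40 N, if the wrist force passes 120 N, or if a joint passes its speed limit or range.

## Working session

There is one attempt and no reset: what is moved stays moved. The work goes in short steps, each a Python script; the robot and the scene stay as the last script left them, time stands still between calls to the robot, and variables do not carry over. Pictures are saved under pics/ and viewed, about 8 in all and at most 12, crops included, and the job is handed in when it is done.

```bash
ls; mkdir -p pics
python3 - <<'E'
from rig import bot
import cv2,numpy as np,pickle
for n in("top","side"):
    c=bot.read_camera(n); cv2.imwrite(f"pics/{n}0.png",c["image"]); pickle.dump(c,open(f"{n}0.pkl","wb"))
    print(n,c["fovy"],c["cx"],c["cy"],c["eye"],c["attitude"])
s=bot.read_state();print(s["tool_rot"],s["ft_force"],s["clock"])
E
```

```text
pics
top 50.558075654829075 319.80001593662575 194.6837660993487 [ 267.10641206  -70.78412079 1110.75568464] [-0.09176996  0.73121981 -0.67101041  0.08149176]
side 48.913656516816935 316.38510200212573 200.71825841437013 [384.12402161 881.48916831 839.7428693 ] [ 0.02277152 -0.05236545  0.90026834 -0.43157413]
[ 0.56972694 -0.56923587  0.41944825 -0.41886145] [ 0.86445712  0.53340933 -0.5010123 ] 0.1
```

View pics/top0.png

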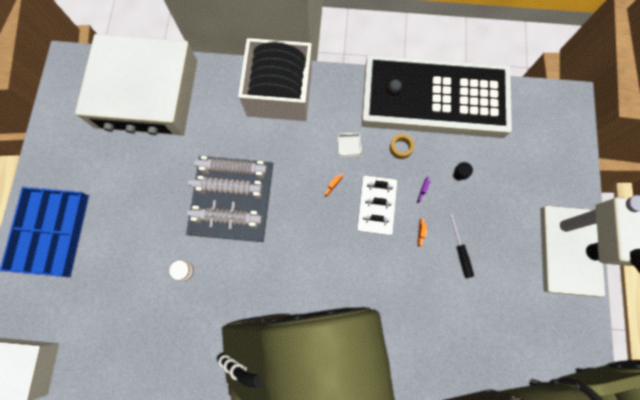

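View pics/side0.png

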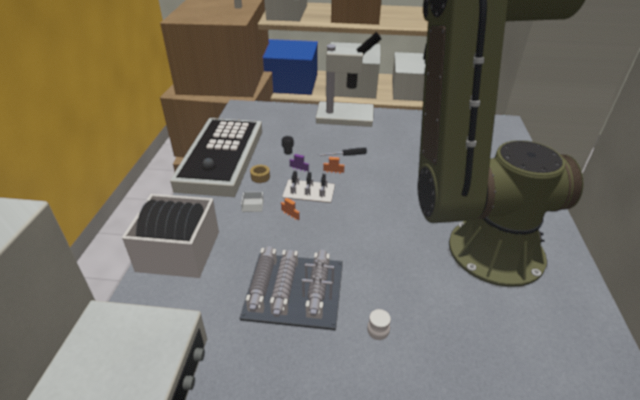

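```bash
cat > h.py <<'E'
import numpy as np,cv2,pickle
from scipy.spatial.transform import Rotation as R
def cam(c):
    f=200/np.tan(np.radians(c["fovy"])/2)
    q=c["attitude"];Rm=R.from_quat([q[1],q[2],q[3],q[0]]).as_matrix()
    K=np.array([[f,0,c["cx"]],[0,f,c["cy"]],[0,0,1]]);return K,Rm,np.array(c["eye"])
def ortho(c,cx,cy,z,half,s):
    "view from above of plane z: up=+x, left=+y, s px/mm; returns image"
    K,Rm,e=cam(c)
    # px (u,v)-> world x=cx+half-v/s, y=cy+half-u/s
    A=np.array([[0,-1/s,cx+half],[-1/s,0,cy+half],[0,0,z]])-np.outer(e,[0,0,1])
    H=K@Rm.T@A
    n=int(2*half*s)
    return cv2.warpPerspective(c["image"],H,(n,n),flags=cv2.INTER_CUBIC|cv2.WARP_INVERSE_MAP)
def cloud(c):
    K,Rm,e=cam(c);v,u=np.mgrid[:400,:640];d=c["depth"]
    p=np.stack([(u-K[0,2])/K[0,0]*d,(v-K[1,2])/K[1,1]*d,d],-1)
    return p@Rm.T+e
E
python3 - <<'E'
from h import *
t=pickle.load(open("top0.pkl","rb"));s=pickle.load(open("side0.pkl","rb"))
P=cloud(t);Q=cloud(s)
for n,u,v in(("fix",229,197),("rack",377,205),("jar",180,270),("gaug",225,216)):print(n,P[v,u].round(1))
for n,u,v in(("fixbase",300,305),("rack",302,195),("jar",379,320)):print(n,Q[v,u].round(1))
f=P[197,229];r=P[205,377]
a=np.hstack([ortho(t,f[0]-10,f[1]-5,62,120,1.65),ortho(t,r[0],r[1],66,80,2.475)])
b=np.hstack([ortho(s,f[0]-10,f[1]-5,62,120,1.65),ortho(s,r[0],r[1],66,80,2.475)])
im=np.vstack([a,b])[:,:];print(im.shape,f,r);im=cv2.resize(im,None,fx=.75,fy=.75) if im.shape[0]>800 else im
cv2.imwrite("pics/o1.png",a);cv2.imwrite("pics/o2.png",b)
E
```

```text
fix [514.8 198.9  11.3]
rack [ 527.5 -197.     7.5]
jar [311.1 284.1  51.4]
gaug [453.6 189.8  61.6]
fixbase [491.6 246.9  13.2]
rack [ 545.3 -167.5    9.7]
jar [312.9 294.9  50.3]
(792, 792, 3) [514.75056268 198.8734564   11.30362155] [ 527.49504246 -197.03429616    7.51141791]
```

View pics/o1.png

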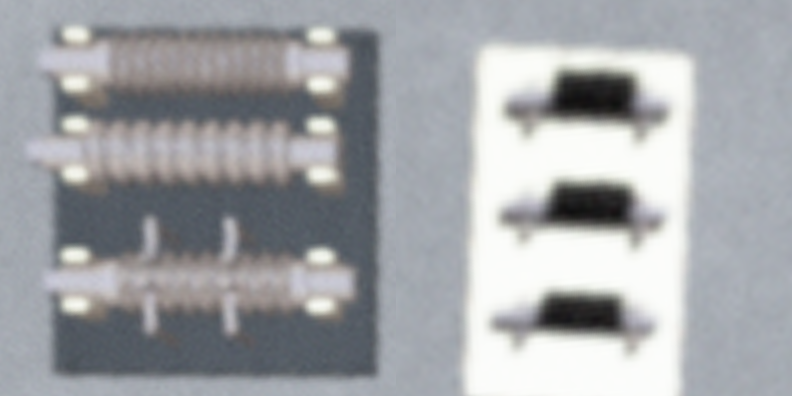

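View pics/o2.png

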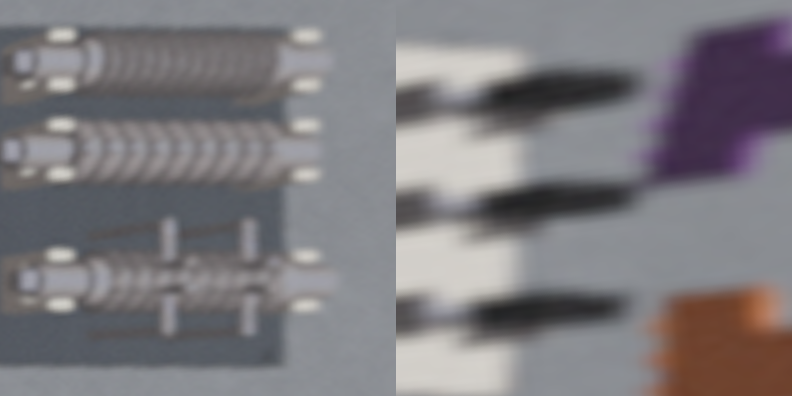

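Run:
```python
from h import *
t=pickle.load(open("top0.pkl","rb"));s=pickle.load(open("side0.pkl","rb"))
def rect(m,S,half,cx,cy):
    n,l,st,_=cv2.connectedComponentsWithStats(m.astype(np.uint8))
    for i in range(1,n):
        if st[i,4]<600: continue
        ys,xs=np.nonzero(l==i);(u,v),wh,a=cv2.minAreaRect(np.stack([xs,ys],1).astype(np.float32))
        print("  x %.1f y %.1f size %s ang %.2f"%(cx+half-(v+.5)/S,cy+half-(u+.5)/S,np.round(np.array(wh)/S,1),a))
for c in(t,):
    print("blocks z66");o=ortho(c,527,-197,66,80,4);rect(o.max(2)<75,4,80,527,-197)
    print("rack z8");o=ortho(c,527,-197,8,110,4)
    g=cv2.morphologyEx((o.min(2)>205).astype(np.uint8),cv2.MORPH_CLOSE,np.ones((170,170)));rect(g,4,110,527,-197)
    print("fixture z12");o=ortho(c,505,194,12,140,4)
    g=(o.max(2)<115).astype(np.uint8);g=cv2.morphologyEx(cv2.morphologyEx(g,cv2.MORPH_OPEN,np.ones((9,9))),cv2.MORPH_CLOSE,np.ones((100,100)));rect(g,4,140,505,194)
# screws: symmetry & pitch
for nm,c in(("top",t),("side",s)):
  for dx in(0,80,135):
    r=[]
    for z,off in((62,0),(60,6),(60,-6),(57,11),(57,-11)):
        o=ortho(c,453.8+dx+off,196,z,60,4)[230:250].mean((0,2)); w=o[120:360] # |y|<30... 
        w=o[100:380];w=w-np.polyval(np.polyfit(np.arange(len(w)),w,3),np.arange(len(w)));w=w*np.hanning(len(w))
        ps=np.arange(8,17,.25);k=np.arange(len(w))/4
        a=[abs((w*np.exp(-2j*np.pi*k/p)).sum()) for p in ps];r.append((ps[np.argmax(a)],int(max(a))))
    print(nm,dx,r)
```

```text
blocks z66
  x 568.8 y -196.2 size [31.8 15.5] ang 1.87
  x 524.5 y -194.6 size [32.1 13.6] ang 2.39
  x 480.6 y -191.2 size [31.8 11.6] ang 2.86
rack z8
  x 529.1 y -197.9 size [ 93.7 153.1] ang 2.50
fixture z12
  x 512.3 y 194.7 size [203.4 217.1] ang 0.13
top 0 [(np.float64(16.5), 403), (np.float64(12.25), 173), (np.float64(16.5), 224), (np.float64(11.5), 205), (np.float64(12.0), 503)]
top 80 [(np.float64(14.25), 598), (np.float64(14.25), 638), (np.float64(14.0), 545), (np.float64(14.25), 749), (np.float64(14.0), 739)]
top 135 [(np.float64(9.75), 256), (np.float64(10.0), 147), (np.float64(10.0), 270), (np.float64(15.5), 104), (np.float64(11.0), 131)]
side 0 [(np.float64(16.75), 283), (np.float64(12.0), 412), (np.float64(16.75), 414), (np.float64(16.75), 519), (np.float64(16.75), 552)]
side 80 [(np.float64(14.0), 893), (np.float64(14.0), 684), (np.float64(14.0), 661), (np.float64(14.0), 434), (np.float64(14.0), 624)]
side 135 [(np.float64(10.0), 256), (np.float64(10.25), 130), (np.float64(10.0), 248), (np.float64(9.75), 77), (np.float64(10.0), 102)]
```

```bash
cat >> h.py <<'E'
def quat(yaw):
    m=R.from_euler("z",yaw).as_matrix()@np.array([[1,0,0],[0,0,1],[0,-1,0]])
    q=R.from_matrix(m).as_quat();return [q[3],q[0],q[1],q[2]]
def st(bot,tag=""):
    s=bot.read_state();print(tag,"t%.1f"%s["clock"],"p",np.round(s["ee_pos"],1),"f",np.round(s["ft_force"],1),"m",np.round(s["moment"],2),"w%.1f"%s["grip_width"],flush=True);return s
YR=-0.045
E
python3 - <<'E'
from h import *
from rig import bot
s=bot.read_state();q=s["tool_rot"];print(R.from_quat([q[1],q[2],q[3],q[0]]).as_matrix().round(2))
for n,p in(("rack",[525.3,-194.6,60]),("fork",[453.8,196,114]),("show",[450,100,350])):
    for y in(YR,YR+np.pi,np.pi/2,-np.pi/2):
        j=bot.ik(p,quat(y));print(n,round(y,2),None if j is None else np.round(j,2))
x,y=525.3,-194.6
bot.move_gripper(34,25)
bot.move_to([x,y,130],quat(YR));st(bot)
bot.servo_line([x,y,60],speed=120);st(bot)
bot.move_gripper(5,25);st(bot,"grip")
E
```

```text
[[ 0.3  -0.    0.95]
 [-0.95  0.    0.3 ]
 [-0.   -1.    0.  ]]
rack -0.04 [-0.42  0.55  1.65 -0.    0.94 -0.38]
rack 3.1 None
rack 1.57 [-0.42  0.55  1.65 -0.    0.94 -1.99]
rack -1.57 [-0.42  0.55  1.65 -0.    0.94  1.15]
fork -0.04 [ 0.33  0.34  1.81 -0.    0.99  0.38]
fork 3.1 None
fork 1.57 [ 0.33  0.34  1.81 -0.    0.99 -1.24]
fork -1.57 [ 0.33  0.34  1.81 -0.    0.99  1.9 ]
show -0.04 [ 0.14  0.04  1.6  -0.    1.51  0.18]
show 3.1 None
show 1.57 [ 0.14  0.04  1.6  -0.    1.51 -1.43]
show -1.57 [ 0.14  0.04  1.6  -0.    1.51  1.71]
 t2.5 p [ 525.1 -195.5  130.3] f [0.6 0.2 0.9] m [ 0.02 -0.03 -0.04] w34.2
 t3.2 p [ 525.6 -194.9   60.7] f [ 0.1 -0.4  0.7] m [ 0.05 -0.02 -0.03] w34.1
grip t3.6 p [ 527.1 -195.    61.4] f [ 9.3 -0.4 -2.3] m [-0.06 -1.8   0.06] w11.9
```

Run:
```python
from h import *
from rig import bot
x,y=527.3,-194.6
bot.servo_line([x,y,60],speed=40);st(bot,"shift")
bot.servo_line([x,y,61.5],speed=20);st(bot,"up1.5")
bot.move_gripper(5,50)
bot.servo_line([x,y,120],speed=120);s=st(bot,"lift")
bot.move_to([430,200,360],quat(np.pi/2));st(bot,"show")
c=bot.read_camera("side");pickle.dump(c,open("s1.pkl","wb"));cv2.imwrite("pics/s1.png",c["image"])
K,Rm,e=cam(c);p=K@Rm.T@(np.array([430,200,320])-e);u,v=(p[:2]/p[2]).astype(int);print(u,v)
cv2.imwrite("pics/s1c.png",cv2.resize(c["image"][v-45:v+45,u-60:u+60],None,fx=6,fy=6,interpolation=cv2.INTER_CUBIC))
```

```text
shift t3.8 p [ 528.1 -194.8   60.9] f [5.4 0.4 2.7] m [ 0.06 -1.01  0.06] w11.8
up1.5 t4.1 p [ 528.  -194.7   62. ] f [ 7.4 -0.1 -0.9] m [-0.07 -1.41  0.05] w11.3
lift t4.9 p [ 526.8 -194.5  119.1] f [ 0.1 -0.3 -1.1] m [ 0.02 -0.02  0.01] w10.9
show t6.7 p [430.3 199.5 359.4] f [ 0.7 -0.5 -0.8] m [ 0.03  0.03 -0.02] w11.2
331 189
```

View pics/s1c.png

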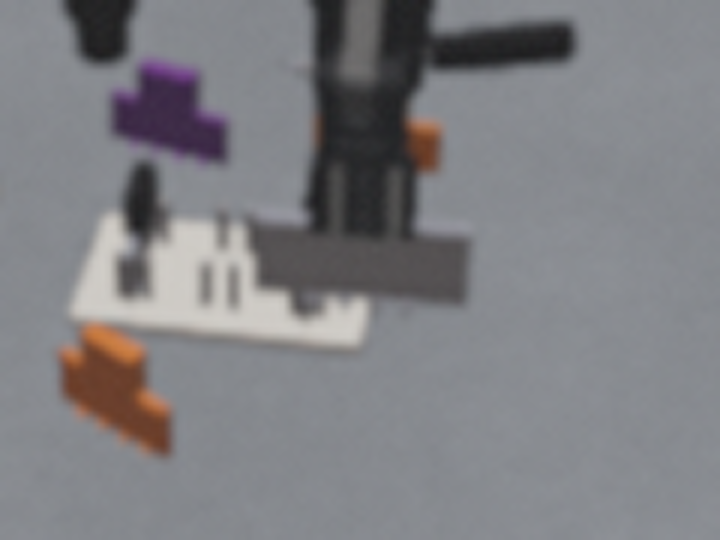

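Run:
```python
from h import *
c=pickle.load(open("s1.pkl","rb"))["image"]
a=c[180:200,309:353].astype(float);a=np.clip((a-40)*1.3,0,255).astype(np.uint8)
cv2.imwrite("pics/s1d.png",cv2.resize(a,None,fx=17,fy=17,interpolation=cv2.INTER_NEAREST))
```

```text
(no output)
```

View pics/s1d.png

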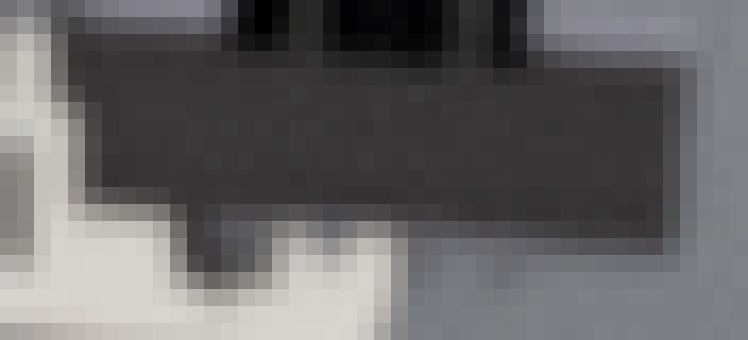

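```bash
cat >> h.py <<'E'
def show(bot,name):
    "carry held leaf before side camera, score tooth pitch from band beneath plate edge"
    bot.move_to([390,290,400],quat(np.pi/2));s=st(bot,"show")
    c=bot.read_camera("side");pickle.dump(c,open(name+".pkl","wb"));teeth(c,name,s["ee_pos"])
def teeth(c,name,p):
    K,Rm,e=cam(c);t=np.array(p)
    # ortho view on plane y=t[1]+3 : u right = -x (camera faces -y), v down = -z
    S=8;A=np.array([[-1/S,0,t[0]+50],[0,0,t[1]+3],[0,-1/S,t[2]-10]]);A-=np.outer(e,[0,0,1])
    o=cv2.warpPerspective(c["image"],K@Rm.T@A,(100*S,65*S),flags=cv2.INTER_CUBIC|cv2.WARP_INVERSE_MAP)
    cv2.imwrite(f"pics/{name}.png",o)
E
python3 - <<'E'
from h import *
from rig import bot
show(bot,"s2")
E
```

```text
show t7.2 p [390.  290.2 399.7] f [-0.4  0.1 -0.4] m [ 0.02 -0.    0.08] w10.7
```

View pics/s2.png

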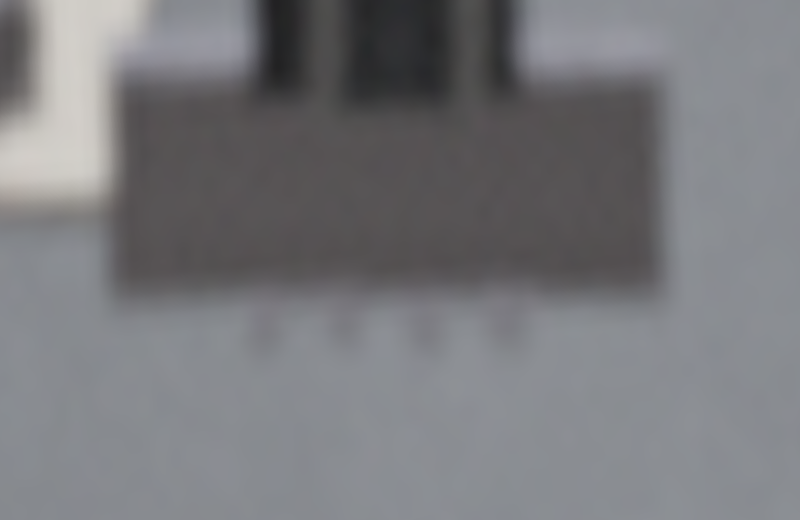

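```bash
cat >> h.py <<'E'
def rackdown(bot,x,y):
    bot.move_to([x,y,115],quat(YR));bot.dwell(.15);f0=np.array(st(bot,"above")["ft_force"])
    bot.servo_line([x,y,72],speed=120)
    hit=bot.servo_line([x,y,57],speed=25,until_force=8);s=st(bot,f"down {hit}")
    return f0
def grasp(bot,x,y):
    bot.move_gripper(34,25)
    bot.move_to([x,y,125],quat(YR));bot.servo_line([x,y,60],speed=130)
    bot.move_gripper(5,25);st(bot,"grip")
E
python3 - <<'E'
from h import *
from rig import bot
x,y=529,-194.6
bot.move_to([460,0,250],quat(YR))
f0=rackdown(bot,x,y)
E
```

```text
above t9.7 p [ 529.6 -193.6  116.3] f [-0.6 -0.3 -1. ] m [-0.05  0.04  0.01] w10.7
down True t10.6 p [ 529.2 -194.7   60.9] f [-1.4  0.3  7.7] m [0.13 0.28 0.02] w10.8
```

Run:
```python
from h import *
from rig import bot
bot.move_gripper(34);st(bot,"rel")
bot.servo_line([529,-194.6,130],speed=200)
x,y=484,-191.2
grasp(bot,x,y)
bot.servo_line([x,y,61.5],speed=20);st(bot,"up1.5")
bot.move_gripper(5,50)
bot.servo_line([x,y,130],speed=150);st(bot,"lift")
bot.move_to([440,0,250],quat(0.5))
show(bot,"s3")
```

```text
rel t11.0 p [ 528.7 -194.5   60.2] f [-0.4 -0.   0.1] m [ 0.01  0.02 -0.01] w33.5
grip t13.0 p [ 484.5 -191.4   60.9] f [-1.1  0.7  7.5] m [ 0.08  0.13 -0.04] w11.3
up1.5 t13.2 p [ 483.9 -191.2   61.5] f [-0.1  0.7 -0.8] m [-0.    0.01  0.01] w11.2
lift t14.1 p [ 483.7 -191.   129.3] f [ 0.  -0.1 -1.7] m [-0.04 -0.03  0.01] w11.3
show t16.2 p [390.6 289.2 399.2] f [ 0.6 -0.4 -1.3] m [ 0.    0.04 -0.02] w10.8
```

View pics/s3.png

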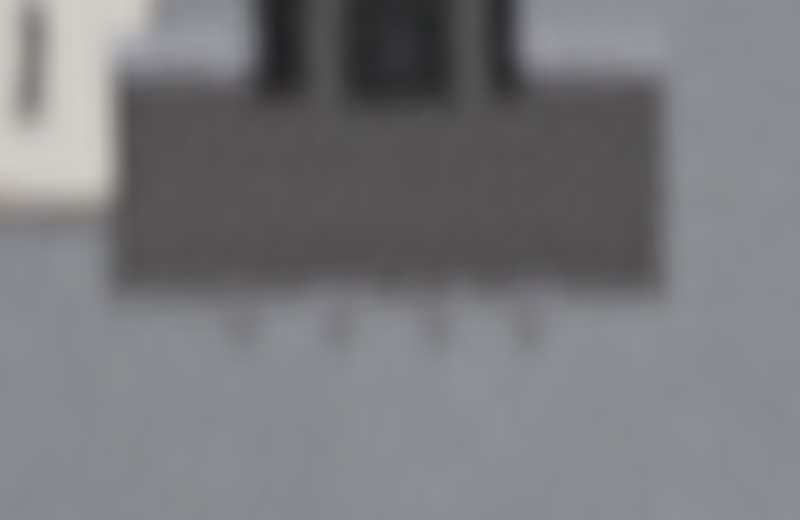

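Run:
```python
from h import *
from rig import bot
x,y=454,196
bot.move_to([x,y,165],quat(0));bot.dwell(.2);st(bot,"above")
hit=bot.servo_line([x,y,128],speed=30,until_force=6);st(bot,f"fork {hit}")
if not hit:
    hit=bot.servo_line([x,y,107],speed=20,until_force=6);st(bot,f"screw {hit}")
c=bot.read_camera("top");o=ortho(c,x,y,87,50,6);cv2.imwrite("pics/f1.png",o)
```

```text
above t17.7 p [454.2 196.3 165.5] f [-0.   0.2 -1.5] m [ 0.   -0.04  0.06] w10.6
fork False t19.1 p [454.2 196.  128.2] f [ 3.6  0.3 -2.1] m [ 0.01 -0.71 -0.04] w10.9
screw True t19.8 p [454.4 195.7 113.3] f [ 2.7 -1.5 -1.6] m [-0.51 -0.48 -0.08] w10.8
```

Run:
```python
from h import *
from rig import bot
bot.servo_line([455,195.7,113.3],speed=20);st(bot,"x+")
hit=bot.servo_line([455,195.7,107],speed=15,until_force=8);s=st(bot,f"screw {hit}")
bot.dwell(.15);st(bot)
```

```text
x+ t20.1 p [454.6 195.5 113. ] f [-1.1 -4.2  0.7] m [-0.79  0.04 -0.  ] w10.8
screw True t20.3 p [454.8 195.3 112.7] f [-0.3 -2.   4. ] m [-0.51 -0.02  0.  ] w11.0
 t20.4 p [454.7 195.2 112.6] f [ 0.4 -2.8  3.6] m [-0.61 -0.1   0.  ] w10.6
```

Run:
```python
from h import *
from rig import bot
y=195.2
for i in range(6):
    y+=np.clip(st(bot)["ft_force"][1]*.3,-1,1)
    z=bot.read_state()["ee_pos"][2]
    bot.servo_line([454.8,y,z],speed=15)
    hit=bot.servo_line([454.8,y,z-2.5],speed=12,until_force=9);s=st(bot,f"y{y:.1f} {hit}")
    if s["ee_pos"][2]<110.5 or s["ft_force"][2]>18: break
```

```text
t20.4 p [454.7 195.2 112.6] f [ 0.4 -2.8  3.6] m [-0.61 -0.1   0.  ] w10.6
y194.4 True t20.9 p [454.9 194.  110.5] f [ 0.1 -2.2  2. ] m [-0.52 -0.19  0.04] w11.0
 t20.9 p [454.9 194.  110.5] f [ 0.1 -2.2  2. ] m [-0.52 -0.19  0.04] w11.0
y193.7 True t21.4 p [454.8 193.6 110. ] f [-2.3 -1.8  8.1] m [-0.27  0.48  0.01] w11.0
```

Run:
```python
from h import *
from rig import bot
bot.servo_line([454.8,193.6,110.3],speed=20);st(bot,"before")
bot.move_gripper(34);st(bot,"rel")
bot.servo_line([454.8,193.6,190],speed=150)
bot.move_to([330,-150,300],quat(YR));st(bot,"away")
t=bot.read_camera("top");s=bot.read_camera("side")
P=cloud(t);Q=cloud(s)
for C,c in((P,t),(Q,s)):
    for x0,y0,r in((455,194,22),(484,-191,22),(529,-195,22),(574,-197,22)):
        m=(abs(C[...,0]-x0)<r)&(abs(C[...,1]-y0)<r)&(c["image"].max(2)<70)&(C[...,2]>20)
        q=C[m];print(len(q),q.mean(0).round(1),np.percentile(q[:,2],[50,90,98]).round(1)) if len(q) else print(0)
a=np.hstack([ortho(t,455,194,100,50,4),ortho(t,529,-195,66,80,2.5)])
K,Rm,e=cam(s);p=K@Rm.T@(np.array([455,194,80])-e);u,v=(p[:2]/p[2]).astype(int)
p=K@Rm.T@(np.array([529,-195,40])-e);u2,v2=(p[:2]/p[2]).astype(int)
b=np.hstack([cv2.resize(s["image"][b_-25:b_+25,a_-50:a_+50],(400,200),interpolation=cv2.INTER_CUBIC) for a_,b_ in((u,v),(u2,v2))])
cv2.imwrite("pics/end.png",np.vstack([a,b]))
```

```text
before t21.6 p [454.7 193.6 110.1] f [-0.7  0.2 -1. ] m [-0.   -0.    0.02] w10.9
rel t22.0 p [454.8 193.6 110.3] f [ 0.3 -0.2  0.1] m [0.   0.08 0.03] w33.9
away t24.1 p [ 330.3 -149.6  299.6] f [ 0.7 -0.5  0.2] m [0.02 0.04 0.03] w34.2
83 [453.5 189.1 112.9] [114.8 118.  118.7]
0
53 [ 524.6 -195.3   61. ] [64.6 67.5 69.7]
61 [ 570.2 -197.8   59.4] [64.1 68.6 70. ]
75 [453.7 200.5 110.9] [114.3 117.  117.6]
0
36 [ 526.2 -186.6   60.4] [63.2 68.1 68.6]
43 [ 571.5 -190.4   59.1] [61.3 67.6 70.6]
```

View pics/end.png

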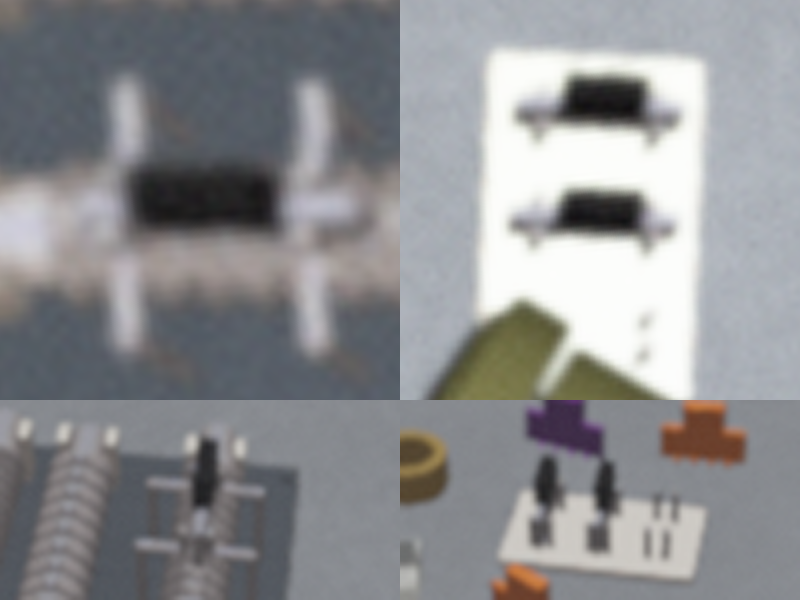

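Run:
```python
from h import *
from rig import bot
bot.finish_job();st(bot)
```

```text
the job is handed in; nothing more can be done
the job is handed in; nothing more can be done
```

The 12 mm leaf, leaf_b, fits the drive screw. I left it meshed between the forks and handed the job in at about 24 s of the 72 s allowed. No verdict was reported.

- **Identifying the pitch:** The camera images showed the two spare screws as 14 mm and 10 mm, and the gauged screw as about 12 mm. Its signal was weaker because the forks are in the way. I held two leaves up to the side camera. The middle one measured 10.1 mm and went back in its rack place; the one at rack x = −45 mm measured 12.0 mm.
- **Gauging:** I lowered the 12 mm leaf between the forks and followed the flank force about 2 mm along the screw. It stopped about 5 mm below crest level, with forces at the stops read of about 8 N or less. Only this leaf was felt on the screw; the other two were ruled out from the pictures.
- **Last checks:**
  - There was no force on the tool at release.
  - The median block-top height of the seated leaf was 50–51 mm above the racked ones, where 49 mm means seated and 54 mm means resting on the crests.
  - The other two leaves stand upright in the rack at the middle and far places.
- **Disagreements:** The camera's leaf positions at the rack were about 3.5 mm short in x. I corrected this from the wrist forces. I did not re-measure the other things on the bench; no contact forces were seen away from the rack and screw.

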